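# Set out the mixing line: measuring cup between bowls and jar, spoon on its rest

## Task

Get the mixing counter ready. Stand the larger of the two steel measuring cups in the row between the nested bowls and the screw-cap glass jar: on the straight line between them, with the same gap to the bowl rim as to the jar, and its handle pointing out to the robot's right, square to the row. Lay the wooden spoon on the ceramic spoon rest, its head in the dish and its handle down in the notch of the rim, without shifting the dish; the bowls, the jar and everything else stay where they stand.

Things in the scene. Friction and masses are not known exactly. Their poses are not given: they have to be found in the camera images.
- bowls: Three nested white and pale grey plastic mixing bowls, one body. Round; the outer rim, 180 mm across (radius 90 mm), is 85 mm high; the inner rims rise to 99 mm. Origin: centre of the underside, z up. x points along the row from the bowls to the jar, away from the robot; y to the robot's left.
- jar: Empty clear glass jar with a ribbed steel twist cap, 72 mm across (radius 36 mm), 118 mm high, 0.5 kg. It stands behind the bowls, its centre on the bowls' x axis, 280 to 320 mm from the bowls' centre. Origin at the centre of the underside, z up.
- cup: Larger steel measuring cup, 60 mm across, 48 mm high, wall 2 mm, open on top, 0.12 kg. Origin: centre of the underside, z up. A flat handle, 14 mm wide, 3 mm thick, with an 18 mm round end, runs along +x level with the rim, to 105 mm from the centre. Can be gripped across the body from above, fingers square to the handle. Starts left or right of the row; the smaller cup is on the other side.
- cup_handle_tip (a point): The end of the larger cup's handle, 105 mm from the cup's centre along its +x axis, 45.5 mm above its underside.
- small_cup: The smaller steel measuring cup, 48 mm across and 34 mm high, handle end 90 mm from its centre along +x. Leave it alone. Origin at the centre of the underside, z up.
- spoon_rest: Round beige glazed ceramic spoon rest, a dish 112 mm across; floor 5 mm thick, rim wall 5 mm thick and 18 mm high (inner radius 51 mm). In the rim on its -x side, 54 mm from the centre, is a notch 24 mm wide, its sill 9 mm above the counter. 0.4 kg, not fastened. Origin: centre of the underside, z up. At yaw 0 the notch faces the robot.
- spoon: Wooden spoon, 248 mm long, 0.07 kg, lying flat. Origin under the middle of its flat oval head (66 x 42 mm, 9 mm thick), z up. The round handle, 13 mm thick, runs along -x to 215 mm behind the origin, its axis 7 mm above the underside. Balances 40 mm behind the origin; gripped from above across the handle 115 mm behind the origin, the fingers stay outside the rest.
- spoon_neck (a point): Point on the spoon's handle axis 54 mm behind the middle of the head; it lies in the rest's notch when the head is in the middle of the dish.
- egg_cup: White egg cup with a brown egg, 43 mm across, 69 mm high, left of the row. Bystander. Origin at the centre of the underside.
- shaker: Glass salt shaker with a steel top, 38 mm across, 77 mm high, behind on the left. Bystander. Origin at the centre of the underside.
There are look-alikes about, which are no part of the job. Leave any pink look-alike of the spoon_rest alone.

How it is judged (in metres and radians):
At the end, for the whole second after the job is handed in: Larger cup upright and still, centre within 15 mm of the bowls-jar line and 12 mm of mid-gap (bowl rim to jar), handle right, within 15 degrees of square. Spoon still, head down in the dish within 22 mm of centre (24 mm lengthways), handle down in the notch, pointing out (((x of cup in the frame of bowls between 0.1545 and 0.1845 m and horizontal distance between bowls and jar below 0.29 m) or (x of cup in the frame of bowls between 0.1595 and 0.1895 m and horizontal distance between bowls and jar between 0.29 and 0.3 m) or (x of cup in the frame of bowls between 0.1645 and 0.1945 m and horizontal distance between bowls and jar between 0.3 and 0.31 m) or (x of cup in the frame of bowls between 0.1695 and 0.1995 m and horizontal distance between bowls and jar above 0.31 m)) and y of cup in the frame of bowls between -0.015 and 0.015 m and angle between the x axis of cup and the y axis of bowls, either way round below 0.26 rad and y of cup_handle_tip in the frame of bowls below -0.05 m and angle between cup's own z axis and vertical below 0.08 rad and height (world z) of cup below 0.006 m and linear speed of each of cup, spoon below 0.01 m/s and x of spoon in the frame of spoon_rest between -0.024 and 0.024 m and y of spoon in the frame of spoon_rest between -0.022 and 0.022 m and z of spoon in the frame of spoon_rest below 0.016 m and x of spoon_neck in the frame of spoon_rest below -0.025 m and y of spoon_neck in the frame of spoon_rest between -0.012 and 0.012 m and z of spoon_neck in the frame of spoon_rest below 0.0215 m); the robot touches nothing.
It fails at once if the bowls or the jar are shifted by more than 12 mm (distance of any of bowls, jar from where it was at the start of the episode above 0.012 m).
It fails at once if the spoon rest is shifted by more than 15 mm (distance of spoon_rest from where it was at the start of the episode above 0.015 m).
It fails at once if the smaller cup, the egg cup or the shaker is shifted by more than 15 mm (distance of any of small_cup, egg_cup, shaker from where it was at the start of the episode above 0.015 m).
It also fails if it takes over 59 s, if anything falls off the work surface, if the arm or the gripper's body presses on something with over 40 N, if the wrist force passes 120 N, or if a joint passes its speed limit or range.

## Robot

A 6-joint arm with a two-finger parallel gripper is mounted at the origin on the work surface. World frame = base frame: x ahead of the robot, y to its left, z up, the work surface at z = 0. Lengths are in m, angles in degrees, forces in N, time in s.
With the tool pointing down it reaches from about 0.4 to 0.825 m from the base axis. Payload 7 kg.
Tool frame: the origin (TCP) lies between the finger pads; the fingertips stand 19 mm ahead of it and the grasp point (between the pads) is the TCP; z points along the fingers, y is the line along which they close (so a half turn about z gives the same grasp; the last joint's range is limited). The gripper opens to 88 mm and grips with 3 to 60 N. Pads are 19 mm wide; open, the fingers measure 130 mm over their backs; the gripper's body (78 mm by 193 mm) begins 47 mm behind the grasp point.
Start: joints at [84.288, 20.546, 0.682, 0, -70.136, -16.507], TCP at [0.255, 0.625, 0.246] pointing down, gripper open.
Joint ranges: [-176.03, 176.03], [-82.01, 121.73], [-58.28, 71.71], [-173.87, 95.51], [-174.79, -0.11], [-173.66, 173.66]. Speed limits (degrees/s): [136.94, 136.94, 172.46, 180, 180, 180].

## Interface

Orientations are given as [roll, pitch, yaw] about the fixed x, y, z axes, in that order (R = Rz(yaw) Ry(pitch) Rx(roll)).
In Python, from plant import get_obs, snapshot, close_job, spot_in, spot_point gives the robot as it stands.
- The arm moves only by the tool play_rows, never from a script. Its argument "plan" is a list of rows, each a list of 6 numbers: the shift along the tool's x, y, z in cm, then the turn, a rotation vector about the tool's x, y, z in degrees. A call has 1 to 20 rows; each row shifts and turns the commanded pose from where the row before left it, along the tool's axes as they then stand; what a row does not reach is not made up. A row lasts 1/12 s, in which the tool goes at most 41.7 mm and 7.16 degrees, less where a joint would pass 70% of its speed; a pose out of reach is approached as far as the arm can. A call is refused whole if a number of a shift passes 4.17 or a number of a turn 7.16, either way. A call with a gripper value outside its range is refused whole. "grip" is the finger opening in cm, from 0 to 8.76, set as the call begins (left out, the last holds). The fingers move at their own pace and stop on an object; the grip force is fixed at half the most. Time passes only in rows, so rows that do not move let the fingers close. It gives the time, the measured TCP pose, the force, the opening and the grip force at its end, in the units of the state.
- get_obs(): the state, without advancing time (a new reading comes with each control period).
- snapshot(name): name is "scene" or "side" or "wrist"; returns a dict with "frame" (420x560x3 uint8, red, green, blue), "fx", "fy", "cx", "cy" (pixels), "k1" (the pictures are not rectified: a ray, as slopes to the right and down, at radius r is drawn at 1 + k1 r^2 times it, then the intrinsics apply), "position" and "attitude" of the camera in the world. Camera axes: x right, y down, z forward; pixel columns grow to the right and rows downward; lengths in m; the calibration is good to about 2 mm. A picture is of the moment at which its call begins. There is no depth.
- close_job(): hands the job in; it is judged then, once.
Trained networks look in the newest picture that a camera, given by its name, has taken for a name from the list of things; names that differ only in an ending like _2 or _b are one class to them, and where a whole thing is asked for, a point or a joint stands for the part that bears it (a point fixed in the world has none). Each returns a list of dicts, best first, with "score" (0 to 1); they miss things now and then, are a little off and sometimes report something else, mostly with a low value. They report only what shows in the picture. A call takes as long as a camera call. They do not tell look-alikes from the thing itself.
- spot_in(camera, thing): "position" ([x, y, z] in m, in world coordinates, good to about 4 mm: the middle of the surface that is visible of it).
- spot_point(camera, thing): "position" ([x, y, z] in m, in world coordinates, good to about 4 mm: a listed point, or the origin of a listed thing).
The state is a dict: "clock": time; "joint_pos": joint angles; "qvel": joint speeds; "tau": joint torques, N m; "tool_pos": TCP position; "orientation": TCP orientation; "force": force on the tool from outside, world axes, zero at the start; "moment": the same for the moment, N m; "opening": finger opening in m; "gripper_force": force on a finger pad.
Only numpy, scipy, OpenCV 4.12 (cv2) and the standard library are available. Lean on these libraries where they do the work, as an engineer would, in place of code of your own. Each camera call takes 0.05 s, during which the arm holds its last target. There are 200 camera calls.

## Working session

There is one attempt and no reset: what is moved stays moved. The work goes in short steps, Python scripts to look and compute and a tool call to move; the robot and the scene stay as the last step left them, time stands still between calls to the robot, and variables do not carry over. Pictures are saved under pics/ and viewed, at most 10 in all, crops included, and the job is handed in when it is done.

Besides the shell and the picture viewer there is one more tool, called after ">>>" as name(argument=value, ...), one argument or row to a line, values as JSON. play_rows: Moves the arm, as the interface text tells. Its arguments: {"type":"object","properties":{"plan":{"type":"array","items":{"type":"array","items":{"type":"number"}}},"grip":{"type":"number"}},"required":["plan"]}

```bash
ls; mkdir -p pics
cat > h.py <<'E'
import numpy as np, cv2
from plant import get_obs, snapshot, close_job, spot_in, spot_point
def save(s,n): cv2.imwrite('pics/'+n,cv2.cvtColor(s['frame'],cv2.COLOR_RGB2BGR))
E
python3 - <<'E'
from h import *
for c in ['scene','side']:
    s=snapshot(c); save(s,c+'1.png'); print(c,np.round(s['position'],3),s['attitude'],s['fx'],s['k1'])
    for t in ['bowls','jar','cup','cup_handle_tip','small_cup','spoon_rest','spoon','spoon_neck','egg_cup','shaker']:
        print(t,[(np.round(d['position'],3).tolist(),round(d['score'],2)) for d in spot_point(c,t)[:3]])
print(get_obs())
E
```

```text
pics
scene [0.888 0.645 0.73 ] [-133.08615086    0.31888018  151.82753009] 387.8564085071996 -0.03855923829686226
bowls [([0.398, 0.021, 0.005], 0.78)]
jar [([0.708, 0.039, -0.002], 0.6)]
cup [([0.611, 0.295, 0.0], 0.92)]
cup_handle_tip [([0.625, 0.196, 0.043], 0.72)]
small_cup [([0.655, -0.216, 0.001], 0.65)]
spoon_rest [([0.604, -0.095, 0.004], 0.64), ([0.468, -0.274, 0.002], 0.6)]
spoon [([0.451, 0.393, 0.0], 0.66)]
spoon_neck [([0.441, 0.338, 0.006], 0.84)]
egg_cup [([0.527, 0.11, -0.002], 0.62)]
shaker [([0.776, 0.15, -0.005], 0.76)]
side [0.554 0.778 0.59 ] [-1.25351818e+02  9.26807901e-02 -1.79419669e+02] 441.1651198460591 -0.07710583128522444
bowls [([0.398, 0.019, 0.0], 0.64)]
jar [([0.704, 0.041, -0.001], 0.93)]
cup [([0.616, 0.299, -0.001], 0.88)]
cup_handle_tip [([0.625, 0.191, 0.044], 0.79)]
small_cup [([0.652, -0.217, -0.004], 0.67)]
spoon_rest [([0.472, -0.273, -0.002], 0.96), ([0.602, -0.091, -0.001], 0.75), ([0.772, 0.149, -0.002], 0.49)]
spoon [([0.469, -0.272, -0.001], 0.63), ([0.457, 0.388, 0.0], 0.59)]
spoon_neck [([0.443, 0.337, 0.004], 0.59), ([0.524, 0.113, -0.003], 0.54)]
egg_cup [([0.523, 0.114, -0.002], 0.79)]
shaker [([0.77, 0.149, 0.002], 0.86)]
{'clock': 1.1, 'joint_pos': array([ 8.42874361e+01,  2.05466183e+01,  6.82189439e-01,  1.12165944e-03,
       -7.01373676e+01, -1.65073587e+01]), 'qvel': array([-0.01186097,  0.02567841,  0.04753931, -0.02880532, -0.00895705,
       -0.01865229]), 'tau': array([ 1.22290308e-03, -5.82397521e+01,  2.93288201e+01,  7.00179309e+00,
        1.24075060e-02, -3.54917665e-05]), 'tool_pos': array([0.2552699 , 0.62484273, 0.24556362]), 'orientation': array([ 1.79998577e+02, -1.52188046e-03, -2.22195415e+01]), 'force': array([-0.10354761,  0.16231337, -1.11555405]), 'moment': array([ 0.03209663,  0.03958784, -0.08226199]), 'gripper_force': 0.0, 'opening': 0.08774052512394165}
```

View pics/scene1.png

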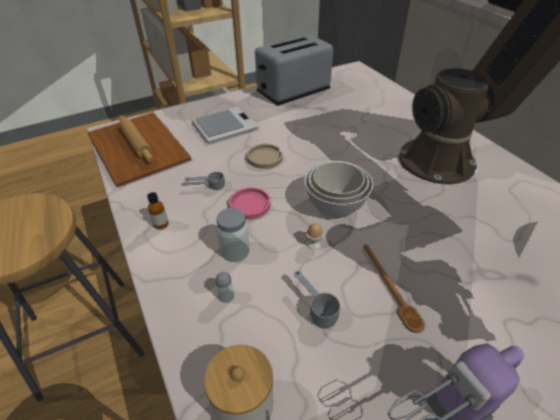

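View pics/side1.png

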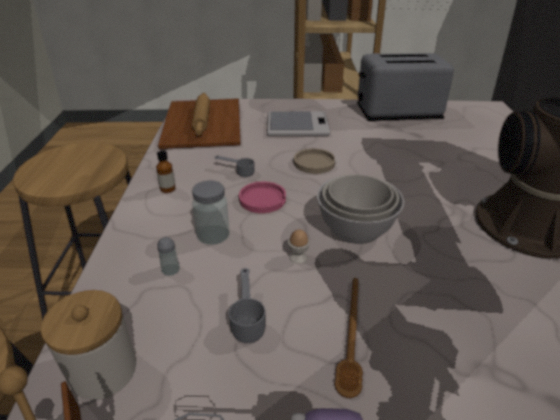

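Scene: the beige rest is at about (264,156), the pink look-alike at (249,203), the cup at (325,310) with its handle up-left, and the spoon at (410,318). The networks agree with this. I'll do the cup first, gripped about 50° off the row so the gripper body clears the bowl and jar.

>>> play_rows(
  plan=[
    [3.5,1.3,0,0,0,0],
    [3.5,1.3,0,0,0,0],
    [3.5,1.3,0,0,0,0],
    [3.5,1.3,0,0,0,0],
    [3.5,1.3,0,0,0,0],
    [3.5,1.3,0,0,0,0],
    [3.5,1.3,0,0,0,0],
    [3.5,1.3,0,0,0,0],
    [3.5,1.3,0,0,0,0],
    [3.5,1.3,0,0,0,0],
    [3.5,1.3,0,0,0,0],
    [3.5,1.3,0,0,0,0],
    [3.5,1.2,0,0,0,0],
    [0,0,0,0,0,5.6],
    [0,0,0,0,0,5.6],
    [0,0,0,0,0,0],
  ],
  grip=8.76,
)

```text
clock: 2.43
tool_pos: [0.6135, 0.2963, 0.2452]
orientation: [180.0, 0.0, -33.8]
force: [-0.3, -0.4, 0.7]
opening: 0.0875
gripper_force: 0.0
```

```bash
cat >> h.py <<'E'
def spots(c,ts):
    for t in ts: print(c,t,[(np.round(d['position'],3).tolist(),round(d['score'],2)) for d in spot_point(c,t)[:3]])
def st():
    o=get_obs(); print(round(o['clock'],2),np.round(o['tool_pos'],4),np.round(o['orientation'],2),'op',round(o['opening'],4),'gf',o['gripper_force'],'j6',o['joint_pos'][[0,5]].round(1),'F',o['force'].round(1)); return o
def go(x,y,z):
    o=st(); p=o['tool_pos']; a=np.radians(o['orientation'][2]); d=np.array([x,y,z])-p
    print('tool cm',np.round(100*np.array([d[0]*np.cos(a)+d[1]*np.sin(a), d[0]*np.sin(a)-d[1]*np.cos(a), -d[2]]),2))
E
python3 - <<'E'
from h import *
s=snapshot('wrist'); save(s,'w1.png')
spots('wrist',['cup','cup_handle_tip','egg_cup','jar','bowls','spoon'])
print(s['position']); st()
E
```

```text
wrist cup [([0.615, 0.295, 0.003], 0.56)]
wrist cup_handle_tip []
wrist egg_cup [([0.521, 0.114, -0.003], 0.64)]
wrist jar []
wrist bowls [([0.396, 0.014, 0.001], 0.73)]
wrist spoon [([0.456, 0.389, 0.001], 0.65)]
[0.67770206 0.25406376 0.38365206]
2.78 [0.6126 0.2978 0.2457] [-179.99   -0.    -33.3 ] op 0.0876 gf 0.0 j6 [42.3 14.4] F [ 0.1 -0.7 -0.3]
```

View pics/w1.png

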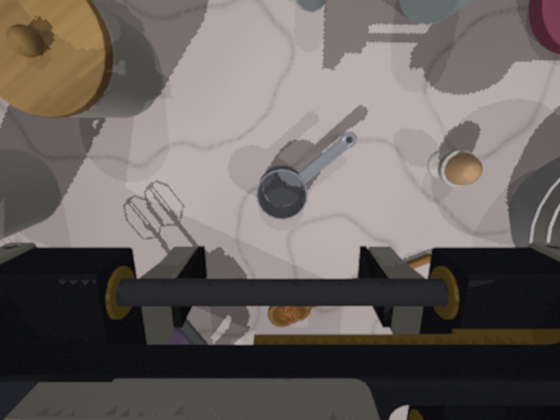

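The wrist view shows the cup at (282,192) and its handle tip at (350,139), about 40° off the closing line. That matches the plan, so I'll descend and grip.

>>> play_rows(
  plan=[
    [0.1,0.1,3.5,0,0,0],
    [0,0,4,0,0,0],
    [0,0,4,0,0,0],
    [0,0,3.5,0,0,0],
    [0,0,3,0,0,0],
    [0,0,2,0,0,0],
    [0,0,0.8,0,0,0],
    [0,0,0,0,0,0],
  ],
)

```text
clock: 3.45
tool_pos: [0.6121, 0.2954, 0.0354]
orientation: [179.8, 0.1, -33.4]
force: [0.2, -0.4, 0.2]
opening: 0.0876
gripper_force: 0.0
```

>>> play_rows(
  plan=[
    [0,0,0,0,0,0],
    [0,0,0,0,0,0],
    [0,0,0,0,0,0],
    [0,0,0,0,0,0],
    [0,0,0,0,0,0],
    [0,0,0,0,0,0],
    [0,0,0,0,0,0],
    [0,0,0,0,0,0],
  ],
  grip=4.5,
)

```text
clock: 4.12
tool_pos: [0.6137, 0.2962, 0.0388]
orientation: [-179.9, -0.0, -33.4]
force: [-1.8, -0.7, 6.0]
opening: 0.0577
gripper_force: 29.6
```

>>> play_rows(
  plan=[
    [0,0,-1,0,0,0],
    [0,0,-2.5,0,0,0],
    [0,0,-4,0,0,0],
    [0,0,-4,0,0,0],
    [0,0,-4,0,0,0],
    [0,0,-2.5,0,0,0],
    [0,0,0,0,0,0],
  ],
)

```text
clock: 4.7
tool_pos: [0.6158, 0.2971, 0.2258]
orientation: [-179.4, -0.3, -33.4]
force: [0.9, 1.6, -0.3]
opening: 0.0575
gripper_force: 29.7
```

Run:
```python
from h import *
s=snapshot('wrist'); save(s,'w2.png')
spots('wrist',['cup','cup_handle_tip','jar','bowls'])
for c in ['scene','side']:
    s=snapshot(c); spots(c,['cup','cup_handle_tip','jar','bowls'])
go(0.579,0.031,0.218)
```

```text
wrist cup [([0.615, 0.299, 0.19], 0.76)]
wrist cup_handle_tip [([0.625, 0.196, 0.232], 0.88)]
wrist jar []
wrist bowls []
scene cup []
scene cup_handle_tip [([0.624, 0.191, 0.22], 0.62)]
scene jar [([0.71, 0.041, -0.0], 0.8)]
scene bowls []
side cup [([0.613, 0.296, 0.178], 0.64)]
side cup_handle_tip [([0.624, 0.19, 0.225], 0.56), ([0.472, -0.272, -0.0], 0.17)]
side jar [([0.706, 0.041, -0.001], 0.64)]
side bowls [([0.622, 0.189, 0.223], 0.29), ([0.612, 0.298, 0.177], 0.28)]
5.45 [0.6132 0.2959 0.2174] [179.98   0.   -33.42] op 0.0578 gf 29.68903668865096 j6 [42.1 14.5] F [-1.1  0.2 -1.4]
tool cm [11.73 23.99 -0.06]
```

>>> play_rows(
  plan=[
    [0.7,1.5,0,0,0,0],
    [1.5,3.0,0,0,0,0],
    [1.5,3.0,0,0,0,0],
    [1.5,3.0,0,0,0,0],
    [1.5,3.0,0,0,0,0],
    [1.5,3.0,0,0,0,0],
    [1.5,3.0,0,0,0,0],
    [1.2,2.6,0,0,0,0],
    [0.75,1.85,0,0,0,0],
    [0,0,0,0,0,2],
    [0,0,0,0,0,0],
    [0,0,0,0,0,0],
  ],
)

```text
clock: 6.45
tool_pos: [0.5785, 0.0314, 0.2179]
orientation: [-180.0, -0.0, -35.4]
force: [-0.0, 0.8, -1.1]
opening: 0.0579
gripper_force: 29.7
```

Run:
```python
from h import *
s=snapshot('wrist'); save(s,'w3.png'); w=s
spots('wrist',['cup','cup_handle_tip','jar','bowls'])
for c in ['scene','side']:
    s=snapshot(c); spots(c,['cup','cup_handle_tip','jar','bowls'])
go(0.5796,0.032,0.04)
print(w['position'],w['attitude'])
```

```text
wrist cup [([0.576, 0.029, 0.181], 0.9)]
wrist cup_handle_tip [([0.584, -0.072, 0.226], 0.68)]
wrist jar [([0.702, 0.041, -0.001], 0.77), ([0.577, 0.034, 0.182], 0.41)]
wrist bowls []
scene cup [([0.577, 0.034, 0.178], 0.5)]
scene cup_handle_tip [([0.584, -0.068, 0.222], 0.73)]
scene jar [([0.71, 0.039, -0.0], 0.73), ([0.526, 0.111, -0.001], 0.32)]
scene bowls [([0.401, 0.022, 0.003], 0.75)]
side cup [([0.577, 0.034, 0.178], 0.84)]
side cup_handle_tip []
side jar [([0.706, 0.04, -0.0], 0.77)]
side bowls [([0.394, 0.019, 0.001], 0.76)]
7.2 [0.5786 0.0318 0.2175] [180.     0.   -35.42] op 0.0579 gf 29.68880939981318 j6 [22.5 32.1] F [ 1.1  0.4 -1. ]
tool cm [ 0.08 -0.08 17.75]
[ 0.64131682 -0.01270616  0.35634374] [ 1.63849730e+02  9.14902921e-03 -1.25445600e+02]
```

View pics/w3.png

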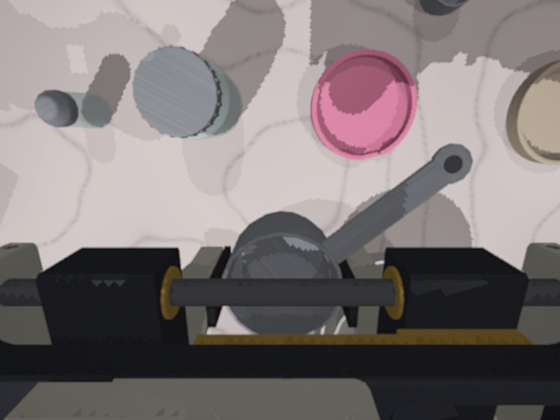

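The wrist view shows the held cup near (285,275), its handle passing over the pink dish at (364,104), and the jar at (178,92) with nothing in the way. Lowering the cup into place.

>>> play_rows(
  plan=[
    [0.1,-0.1,3,0,0,0],
    [0,0,3.5,0,0,0],
    [0,0,3.5,0,0,0],
    [0,0,3,0,0,0],
    [0,0,2,0,0,0],
    [0,0,1.2,0,0,0],
    [0,0,0.8,0,0,0],
    [0,0,0.5,0,0,0],
    [0,0,0.3,0,0,0],
    [0,0,0.1,0,0,0],
    [0,0,0,0,0,0],
    [0,0,0,0,0,0],
  ],
)

```text
clock: 8.2
tool_pos: [0.5805, 0.0322, 0.0394]
orientation: [-179.9, -0.1, -35.4]
force: [0.4, -0.7, -1.5]
opening: 0.0579
gripper_force: 29.7
```

>>> play_rows(
  plan=[
    [0,0,0,0,0,0],
    [0,0,0,0,0,0],
    [0,0,0,0,0,0],
    [0,0,0,0,0,0],
    [0,0,0,0,0,0],
  ],
  grip=7.6,
)

```text
clock: 8.62
tool_pos: [0.5801, 0.0321, 0.0387]
orientation: [-180.0, -0.0, -35.4]
force: [0.1, 0.0, -0.7]
opening: 0.0753
gripper_force: 0.0
```

>>> play_rows(
  plan=[
    [0,0,-1,0,0,0],
    [0,0,-2.5,0,0,0],
    [0,0,-4,0,0,0],
    [0,0,-4,0,0,0],
    [0,0,-4,0,0,0],
    [0,0,-2.5,0,0,0],
    [0,0,0,0,0,0],
  ],
)

```text
clock: 9.2
tool_pos: [0.5829, 0.0325, 0.2265]
orientation: [-179.5, -0.4, -35.4]
force: [0.7, -0.2, -0.2]
opening: 0.0762
gripper_force: 0.0
```

Run:
```python
from h import *
for c in ['wrist','scene','side']:
    s=snapshot(c); spots(c,['cup','cup_handle_tip','jar','bowls','spoon','spoon_neck'])
    if c=='scene': save(s,'s4.png')
go(0.429,0.278,0.22)
```

```text
wrist cup [([0.582, 0.034, 0.004], 0.75)]
wrist cup_handle_tip [([0.587, -0.069, 0.047], 0.72)]
wrist jar [([0.703, 0.042, 0.001], 0.62), ([0.582, 0.032, 0.004], 0.36)]
wrist bowls []
wrist spoon []
wrist spoon_neck []
scene cup [([0.577, 0.036, -0.001], 0.65)]
scene cup_handle_tip [([0.586, -0.071, 0.042], 0.58)]
scene jar [([0.71, 0.042, -0.002], 0.75)]
scene bowls [([0.399, 0.02, 0.002], 0.57)]
scene spoon [([0.452, 0.393, -0.0], 0.88)]
scene spoon_neck [([0.441, 0.339, 0.008], 0.6), ([0.712, 0.035, 0.0], 0.5)]
side cup [([0.582, 0.03, -0.001], 0.79), ([0.704, 0.042, 0.003], 0.3)]
side cup_handle_tip [([0.583, -0.074, 0.044], 0.85), ([0.584, 0.033, -0.0], 0.25)]
side jar [([0.702, 0.039, -0.0], 0.96)]
side bowls [([0.4, 0.019, 0.003], 0.87)]
side spoon [([0.455, 0.393, 0.0], 0.76)]
side spoon_neck [([0.443, 0.336, 0.004], 0.88)]
10.25 [0.58   0.032  0.2186] [-180.     -0.    -35.42] op 0.0762 gf 0.0 j6 [22.4 32.1] F [ 0.7 -0.2 -0.3]
tool cm [-26.56 -11.29  -0.14]
```

Cup is placed at about (0.580, 0.033) with its handle at about -87°, as wanted. Next I'll look at the rest from close by, before fetching the spoon.

>>> play_rows(
  plan=[
    [0,2,0,0,0,0],
    [0.1,3.5,0,0,0,0],
    [0.1,3.5,0,0,0,0],
    [0.1,3.5,0,0,0,0],
    [0.1,3.5,0,0,0,0],
    [0.1,3.5,0,0,0,0],
    [0.1,3.5,0,0,0,0],
    [0.1,3.5,0,0,0,0],
    [0.1,3,0,0,0,0],
    [0,1.7,0,0,0,0],
    [0,0,0,0,0,0],
    [0,0,0,0,0,0],
    [0,0,0,0,0,0],
  ],
)

```text
clock: 11.33
tool_pos: [0.4059, -0.2268, 0.2188]
orientation: [-180.0, -0.0, -35.4]
force: [0.3, 0.3, 0.9]
opening: 0.076
gripper_force: 0.0
```

Run:
```python
from h import *
s=snapshot('wrist'); save(s,'w5.png')
np.save('w5.npy',s,allow_pickle=True)
spots('wrist',['spoon_rest','small_cup']); st()
```

```text
wrist spoon_rest [([0.466, -0.27, 0.001], 0.84), ([0.604, -0.094, 0.0], 0.75)]
wrist small_cup [([0.658, -0.219, 0.005], 0.71)]
11.48 [ 0.4062 -0.2263  0.2185] [-180.     -0.    -35.36] op 0.0759 gf 0.0 j6 [-4.8 59.4] F [-0.3  0.3  1. ]
```

View pics/w5.png

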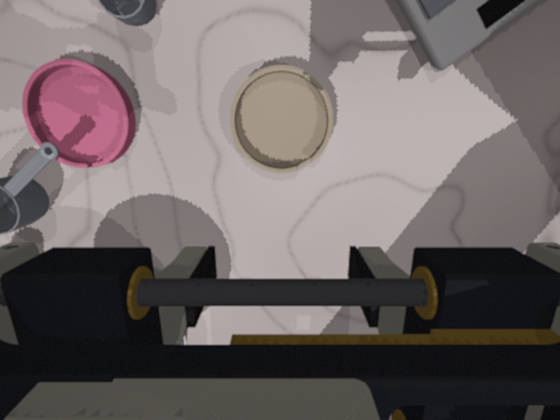

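The rest is at (282,118), but its notch isn't clear at this size. I'll rectify and enlarge it at rim height.

```bash
cat >> h.py <<'E'
from scipy.spatial.transform import Rotation as Ro
def proj(s,P):
    R=Ro.from_euler('xyz',s['attitude'],degrees=True).as_matrix()
    q=(np.asarray(P)-s['position'])@R; u=q[...,0]/q[...,2]; v=q[...,1]/q[...,2]; k=1+s['k1']*(u*u+v*v)
    return s['fx']*u*k+s['cx'], s['fy']*v*k+s['cy']
def rect(s,cx,cy,z,half,n=560):
    # up = +x world, left = +y world
    g=np.linspace(half,-half,n); X,Y=np.meshgrid(cx+g,cy+g,indexing='ij')
    u,v=proj(s,np.stack([X,Y,0*X+z],-1))
    return cv2.remap(s['frame'],u.astype('f4'),v.astype('f4'),cv2.INTER_CUBIC)
E
python3 - <<'E'
from h import *
s=np.load('w5.npy',allow_pickle=True).item()
a=rect(s,0.47,-0.272,0.018,0.075)
a=np.clip((a.astype(float)-40)*1.6,0,255).astype('u1')
cv2.imwrite('pics/r5.png',a[...,::-1])
E
```

```text
(no output)
```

View pics/r5.png

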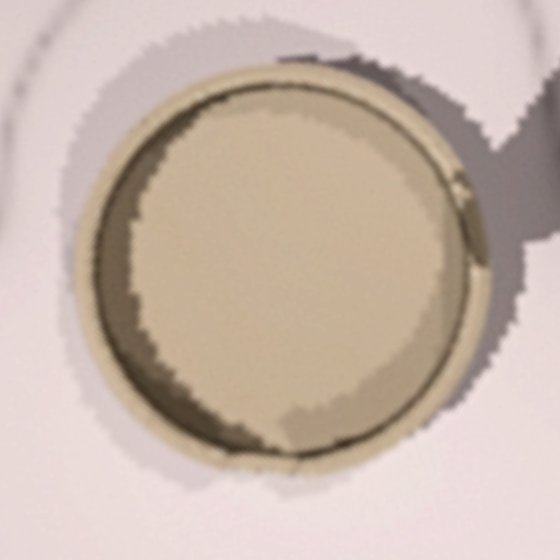

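The rectified view shows the rim centred at (283,268) with two possible marks: on the right at (470,220), about 24 mm wide, and at the bottom at (262,462). I'll go lower to tell them apart.

>>> play_rows(
  plan=[
    [0,0,3,0,0,0],
    [0,0,4,0,0,0],
    [0,0,3,0,0,0],
    [0,0,0,0,0,0],
    [0,0,0,0,0,0],
  ],
)

```text
clock: 11.9
tool_pos: [0.4052, -0.2264, 0.118]
orientation: [179.9, 0.2, -35.3]
force: [0.2, 0.5, 0.5]
opening: 0.076
gripper_force: 0.0
```

Run:
```python
from h import *
s=snapshot('wrist'); np.save('w6.npy',s,allow_pickle=True)
spots('wrist',['spoon_rest'])
a=rect(s,0.47,-0.272,0.018,0.07,600)
a=np.clip((a.astype(float)-30)*1.5,0,255).astype('u1')
cv2.imwrite('pics/r6.png',a[...,::-1])
```

```text
wrist spoon_rest [([0.606, -0.095, -0.001], 0.74), ([0.465, -0.27, 0.002], 0.69)]
```

View pics/r6.png

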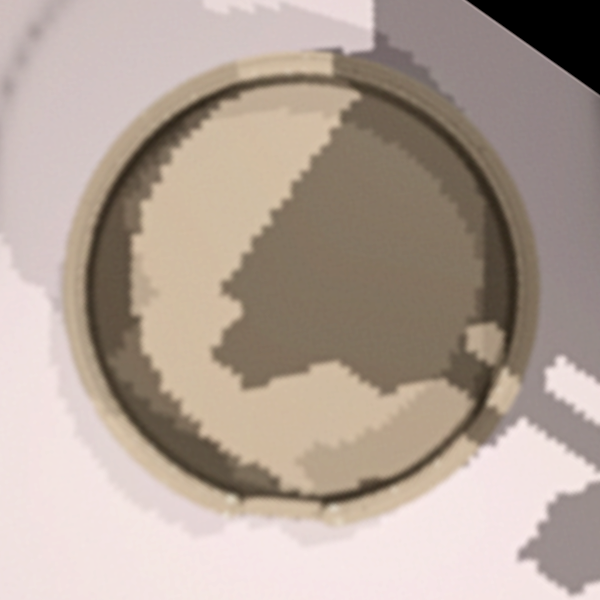

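The lower view settles it: the notch is at the bottom, from (232,500) to (335,513), 24 mm wide. The right mark was only a shadow. Rest centre is (0.473, -0.2725), yaw about -5°. Now the spoon.

>>> play_rows(
  plan=[
    [0,0,-3,0,0,0],
    [0,0,-4,0,0,0],
    [0,0,-3,0,0,0],
    [-0.94,-3.65,0,0,0,0],
    [-0.94,-3.65,0,0,0,0],
    [-0.94,-3.65,0,0,0,0],
    [-0.94,-3.65,0,0,0,0],
    [-0.94,-3.65,0,0,0,0],
    [-0.94,-3.65,0,0,0,0],
    [-0.94,-3.65,0,0,0,0],
    [-2.6,-2.13,0,0,0,0],
    [-2.6,-2.13,0,0,0,0],
    [-2.6,-2.13,0,0,0,0],
    [-2.6,-2.13,0,0,0,0],
    [-2.6,-2.13,0,0,0,0],
    [-2.6,-2.13,0,0,0,0],
    [-2.6,-2.13,0,0,0,0],
    [-2.6,-2.13,0,0,0,0],
    [0,0,0,0,0,0],
  ],
  grip=5,
)

```text
clock: 13.58
tool_pos: [0.4293, 0.2842, 0.2215]
orientation: [-179.7, -0.0, -35.2]
force: [0.8, -0.0, 0.9]
opening: 0.0499
gripper_force: 0.0
```

>>> play_rows(
  plan=[
    [0,0,0,0,0,6.7],
    [0,0,0,0,0,6.7],
    [0,0,0,0,0,6.7],
    [0,0,0,0,0,6.7],
    [0,0,0,0,0,6.7],
    [0,0,0,0,0,6.7],
    [0,0,0,0,0,6.7],
    [0,0,0,0,0,6.7],
    [0,0,0,0,0,6.7],
    [0,0,0,0,0,6.7],
    [0,0,0,0,0,0],
    [0,0,0,0,0,0],
  ],
)

```text
clock: 14.58
tool_pos: [0.4298, 0.2794, 0.2205]
orientation: [-179.9, 0.2, -102.2]
force: [-0.1, 1.2, -0.1]
opening: 0.0501
gripper_force: 0.0
```

Run:
```python
from h import *
for c in ['wrist','side','scene']:
    s=snapshot(c); spots(c,['spoon','spoon_neck'])
    if c=='wrist': a=rect(s,0.44,0.26,0.007,0.15); cv2.imwrite('pics/r7.png',a[...,::-1])
go(0.4286,0.2795,0.0215)
```

```text
wrist spoon [([0.455, 0.389, 0.001], 0.77), ([0.448, 0.34, 0.01], 0.5)]
wrist spoon_neck [([0.448, 0.338, 0.007], 0.95)]
side spoon [([0.455, 0.391, -0.001], 0.78)]
side spoon_neck [([0.706, 0.038, 0.002], 0.71), ([0.441, 0.336, 0.005], 0.67)]
scene spoon [([0.452, 0.392, -0.001], 0.69)]
scene spoon_neck [([0.442, 0.339, 0.008], 0.77), ([0.526, 0.112, 0.0], 0.49)]
15.03 [0.4294 0.2789 0.2185] [ 1.8000e+02 -1.0000e-02 -1.0238e+02] op 0.0499 gf 0.0 j6 [ 55.  -67.4] F [-0.7  0.4  0.5]
tool cm [-0.04  0.09 19.7 ]
```

View pics/r7.png

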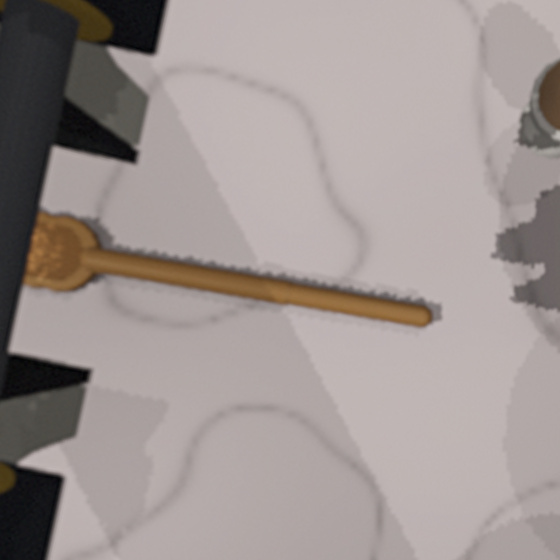

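The rectified view shows the handle running from (90,260) to its end at (430,316), so the spoon's yaw is about 80.6° and the grasp point is (0.4366, 0.2775). I'll correct for that and grip.

>>> play_rows(
  plan=[
    [0,-0.73,0,0,0,0],
    [0,0,0,0,0,-3],
    [0,0,3,0,0,0],
    [0,0,4,0,0,0],
    [0,0,4,0,0,0],
    [0,0,3.5,0,0,0],
    [0,0,2.5,0,0,0],
    [0,0,1.5,0,0,0],
    [0,0,0.8,0,0,0],
    [0,0,0.4,0,0,0],
    [0,0,0,0,0,0],
    [0,0,0,0,0,0],
  ],
)

```text
clock: 16.03
tool_pos: [0.4371, 0.2779, 0.0223]
orientation: [-180.0, 0.1, -99.4]
force: [-0.3, 0.9, -0.2]
opening: 0.0501
gripper_force: 0.0
```

>>> play_rows(
  plan=[
    [0,0,0,0,0,0],
    [0,0,0,0,0,0],
    [0,0,0,0,0,0],
    [0,0,0,0,0,0],
    [0,0,0,0,0,0],
    [0,0,0,0,0,0],
    [0,0,0,0,0,0],
    [0,0,0,0,0,0],
    [0,0,0,0,0,0],
    [0,0,0,0,0,0],
  ],
  grip=0.5,
)

```text
clock: 16.87
tool_pos: [0.4365, 0.2774, 0.0217]
orientation: [-180.0, 0.0, -99.4]
force: [-1.7, -0.3, 3.1]
opening: 0.0125
gripper_force: 30.0
```

>>> play_rows(
  plan=[
    [0,0,-1,0,0,0],
    [0,0,-2,0,0,0],
    [0,0,-3,0,0,0],
    [0,0,-4,0,0,0],
    [0,0,-4,0,0,0],
    [0,0,-3,0,0,0],
    [0,0,-2.5,0,0,0],
    [0,0,0,0,0,0],
    [0,0,0,0,0,0],
  ],
)

```text
clock: 17.62
tool_pos: [0.4367, 0.2777, 0.2186]
orientation: [-179.9, 0.2, -99.4]
force: [-0.6, 0.4, -0.6]
opening: 0.0124
gripper_force: 30.0
```

Run:
```python
from h import *
for c in ['side','scene']:
    s=snapshot(c); spots(c,['spoon','spoon_neck'])
go(0.5,0.02,0.2165)
```

```text
side spoon [([0.454, 0.388, 0.197], 0.7), ([0.395, 0.017, 0.002], 0.37)]
side spoon_neck [([0.443, 0.34, 0.201], 0.63)]
scene spoon [([0.398, 0.018, 0.001], 0.31)]
scene spoon_neck [([0.441, 0.335, 0.202], 0.83)]
17.92 [0.4361 0.2769 0.2154] [ 1.7993e+02 -1.2000e-01 -9.9420e+01] op 0.0124 gf 29.9919855594635 j6 [ 54.2 -63.6] F [ 0.1  0.  -0.9]
tool cm [ 24.3  -10.51  -0.11]
```

>>> play_rows(
  plan=[
    [1.6,-0.7,0,0,0,0],
    [3.04,-1.31,0,0,0,0],
    [3.04,-1.31,0,0,0,0],
    [3.04,-1.31,0,0,0,0],
    [3.04,-1.31,0,0,0,0],
    [3.04,-1.31,0,0,0,0],
    [3.04,-1.31,0,0,0,0],
    [3.04,-1.31,0,0,0,0],
    [1.4,-0.6,0,0,0,0],
    [0,0,0,0,0,0],
  ],
)

```text
clock: 18.75
tool_pos: [0.5, 0.0179, 0.2156]
orientation: [179.9, -0.1, -99.6]
force: [0.0, 0.2, -1.3]
opening: 0.0124
gripper_force: 30.0
```

>>> play_rows(
  plan=[
    [0,0,0,0,0,4],
    [0,0,0,0,0,6.6],
    [0,0,0,0,0,6.8],
    [0,0,0,0,0,6.8],
    [0,0,0,0,0,6.8],
    [0,0,0,0,0,6.8],
    [0,0,0,0,0,6.8],
    [0,0,0,0,0,6.8],
    [0,0,0,0,0,6.8],
    [0,0,0,0,0,6.8],
    [0,0,0,0,0,6.8],
    [0,0,0,0,0,6.8],
    [0,0,0,0,0,4],
    [0,0,0,0,0,3],
    [0,0,0,0,0,0],
    [0,0,0,0,0,0],
  ],
)

```text
clock: 20.08
tool_pos: [0.4998, 0.021, 0.2161]
orientation: [-180.0, -0.0, 175.1]
force: [-0.5, -0.3, -0.7]
opening: 0.0127
gripper_force: 30.0
```

Run:
```python
from h import *
go(0.3585,-0.2625,0.10)
```

```text
20.08 [0.4998 0.021  0.2161] [-1.7998e+02 -5.0000e-02  1.7510e+02] op 0.0127 gf 29.992766082286835 j6 [  24.9 -119.8] F [-0.5 -0.3 -0.7]
tool cm [ 11.66 -29.45  11.61]
```

>>> play_rows(
  plan=[
    [0.65,-1.65,0,0,0,0],
    [1.3,-3.27,0,0,0,0],
    [1.3,-3.27,0,0,0,0],
    [1.3,-3.27,0,0,0,0],
    [1.3,-3.27,0,0,0,0],
    [1.3,-3.27,0,0,0,0],
    [1.3,-3.27,0,0,0,0],
    [1.3,-3.27,0,0,0,0],
    [1.3,-3.27,0,0,0,0],
    [0.6,-1.65,0,0,0,0],
    [0,0,3.2,0,0,0],
    [0,0,3.5,0,0,0],
    [0,0,3,0,0,0],
    [0,0,1.9,0,0,0],
    [0,0,0,0,0,0],
    [0,0,0,0,0,0],
    [0,0,0,0,0,0],
  ],
)

```text
clock: 21.5
tool_pos: [0.359, -0.2629, 0.1017]
orientation: [-180.0, 0.1, 175.1]
force: [-0.3, 0.6, -0.3]
opening: 0.0128
gripper_force: 30.0
```

Run:
```python
from h import *
for c in ['side','scene']:
    s=snapshot(c); spots(c,['spoon','spoon_neck','spoon_rest'])
    if c=='side': np.save('s8.npy',s,allow_pickle=True); b=cv2.resize(s['frame'][80:240,200:420],None,fx=3.5,fy=3.5,interpolation=cv2.INTER_CUBIC); cv2.imwrite('pics/c8.png',b[...,::-1])
go(0.3585,-0.2625,0.032)
```

```text
side spoon [([0.473, -0.273, 0.084], 0.73)]
side spoon_neck [([0.414, -0.269, 0.085], 0.74)]
side spoon_rest [([0.604, -0.096, 0.001], 0.81), ([0.469, -0.274, 0.001], 0.6)]
scene spoon [([0.469, -0.271, 0.081], 0.53)]
scene spoon_neck [([0.414, -0.267, 0.088], 0.77), ([0.774, 0.15, -0.002], 0.62)]
scene spoon_rest [([0.605, -0.096, 0.004], 0.9), ([0.469, -0.274, -0.0], 0.83), ([0.777, 0.15, -0.001], 0.18)]
21.9 [ 0.3585 -0.2626  0.1011] [-1.7999e+02  6.0000e-02  1.7499e+02] op 0.013 gf 29.992086589336395 j6 [-10.7 -84.4] F [-0.1  0.2 -0.3]
tool cm [-0.    0.01  6.91]
```

View pics/c8.png

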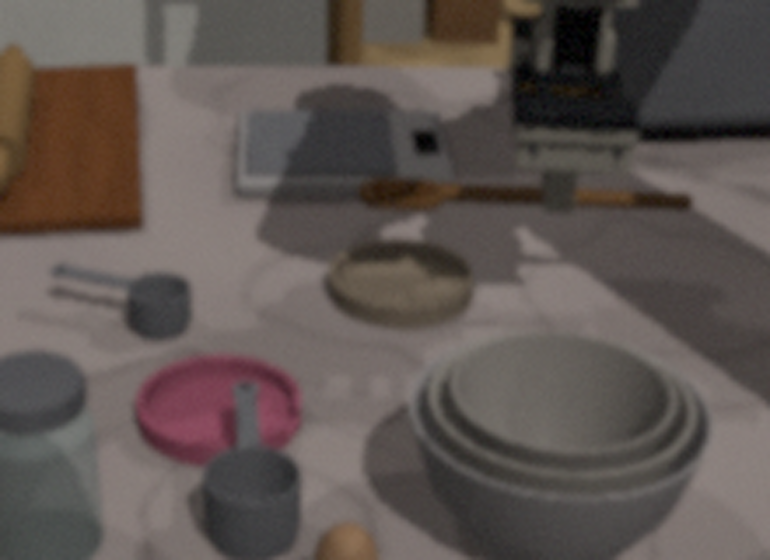

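The side view shows the spoon level in the gripper above the rest, with head and notch lined up. Lowering and releasing.

>>> play_rows(
  plan=[
    [0,0,1.5,0,0,0],
    [0,0,2,0,0,0],
    [0,0,1.5,0,0,0],
    [0,0,0.8,0,0,0],
    [0,0,0.5,0,0,0],
    [0,0,0.3,0,0,0],
    [0,0,0.2,0,0,0],
    [0,0,0,0,0,0],
    [0,0,0,0,0,0],
    [0,0,0,0,0,0],
  ],
)

```text
clock: 22.73
tool_pos: [0.3586, -0.2627, 0.0331]
orientation: [-180.0, 0.1, 175.0]
force: [-0.4, 0.1, -0.3]
opening: 0.0127
gripper_force: 30.0
```

>>> play_rows(
  plan=[
    [0,0,0,0,0,0],
    [0,0,0,0,0,0],
    [0,0,0,0,0,0],
    [0,0,0,0,0,0],
    [0,0,0,0,0,0],
    [0,0,0,0,0,0],
    [0,0,0,0,0,0],
  ],
  grip=5,
)

```text
clock: 23.32
tool_pos: [0.3582, -0.2626, 0.0326]
orientation: [-180.0, 0.0, 175.0]
force: [0.3, 0.2, -0.7]
opening: 0.049
gripper_force: 0.0
```

>>> play_rows(
  plan=[
    [0,0,-1,0,0,0],
    [0,0,-2,0,0,0],
    [0,0,-4,0,0,0],
    [0,0,-4,0,0,0],
    [0,0,-4,0,0,0],
    [0,0,-3,0,0,0],
    [0,0,-1,0,0,0],
    [0,0,0,0,0,0],
    [0,0,0,0,0,0],
  ],
)

```text
clock: 24.07
tool_pos: [0.3581, -0.2624, 0.2225]
orientation: [180.0, 0.1, 175.0]
force: [-0.7, -1.1, -0.4]
opening: 0.0501
gripper_force: 0.0
```

Run:
```python
from h import *
for c in ['side','scene']:
    s=snapshot(c); spots(c,['spoon','spoon_neck','spoon_rest','cup','cup_handle_tip','jar','bowls','egg_cup','small_cup','shaker'])
    if c=='side': b=cv2.resize(s['frame'][80:240,200:420],None,fx=3.5,fy=3.5,interpolation=cv2.INTER_CUBIC); cv2.imwrite('pics/c9.png',b[...,::-1])
st()
```

```text
side spoon [([0.472, -0.271, 0.004], 0.81)]
side spoon_neck [([0.416, -0.269, 0.013], 0.71)]
side spoon_rest [([0.47, -0.272, 0.0], 0.81), ([0.605, -0.096, 0.0], 0.8)]
side cup [([0.583, 0.034, -0.0], 0.68)]
side cup_handle_tip [([0.585, -0.072, 0.043], 0.89)]
side jar [([0.706, 0.036, -0.002], 0.61)]
side bowls [([0.398, 0.018, 0.002], 0.76)]
side egg_cup [([0.522, 0.111, -0.003], 0.94)]
side small_cup [([0.651, -0.219, -0.002], 0.87)]
side shaker [([0.771, 0.15, -0.003], 0.88)]
scene spoon [([0.471, -0.272, 0.003], 0.57), ([0.525, 0.113, -0.001], 0.16)]
scene spoon_neck [([0.417, -0.267, 0.016], 0.59), ([0.71, 0.038, -0.0], 0.3)]
scene spoon_rest [([0.604, -0.094, 0.002], 0.72), ([0.467, -0.273, 0.001], 0.61)]
scene cup []
scene cup_handle_tip [([0.586, -0.071, 0.043], 0.86)]
scene jar [([0.713, 0.036, -0.002], 0.97)]
scene bowls [([0.397, 0.02, 0.001], 0.77)]
scene egg_cup [([0.526, 0.109, 0.001], 0.6)]
scene small_cup [([0.655, -0.217, 0.002], 0.9)]
scene shaker [([0.773, 0.15, -0.004], 0.56), ([0.472, -0.271, 0.006], 0.25)]
25.17 [ 0.3582 -0.2626  0.2226] [-1.8000e+02  1.0000e-02  1.7498e+02] op 0.0499 gf 0.0 j6 [-10.7 -84.4] F [-1.   0.2 -0.4]
```

View pics/c9.png

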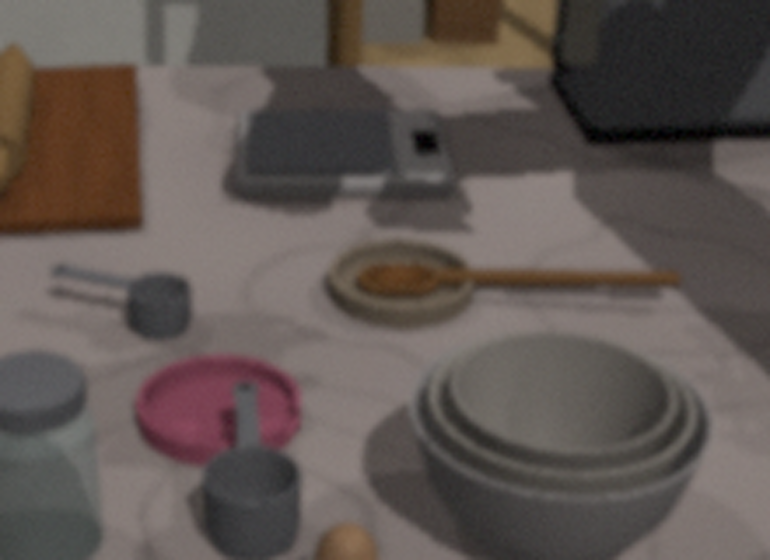

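The view shows the spoon head in the dish at (400,278), its handle down in the notch, and the cup upright between bowls and jar. Everything else is where it was.

```bash
python3 -c "
from h import *
print(close_job())"
```

```text
the job is handed in; nothing more can be done
None
```

I handed the job in at about 25 s: the larger cup stands mid-gap between bowls and jar with its handle to the right, and the spoon lies on the beige rest with its handle in the notch; by the last camera check nothing else had moved, though the hand-in gave no verdict.

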